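# Pry up the tyre compressor's base with a long scraper

### The job

Use the long steel scraper as a pry bar over the half-round block to lever the front edge of the tyre compressor's base up until it meets its stop, and lean firmly on the handle there for about a second so that the stiff hinge bites, feeling for the load and never forcing it. Then ease off, draw the bar out and lay it flat on the black panel, clear of the machine and the block. Lift the machine only with the bar and leave everything else on the panel where it is.

Things in the scene. Friction and masses are not known exactly. Their poses are not given: they have to be found in the camera images.
- mount: Fixed mount of the compressor: two steel hinge cheeks on the fixed black honeycomb panel (620 x 1000 mm, its top at z = 10 mm, all things stand on it). Origin on the panel top under the middle of the machine's base; x level from front lip to rear hinge, y along the hinge, z up. The lip edge is at x = -100 mm, 20 mm up, when down.
- compressor: Tyre compressor, 155 mm high, 3.5 kg (varies), on a steel base plate 200 (x) by 160 (y) by 8 mm, hinged at its rear edge. Origin on the hinge axis, 24 mm above the panel, 100 mm behind the mount's origin; axes as the mount's when down. It only tilts, front up, from 0 to a hard stop at 0.07 rad (edge then 14 mm higher). Its stiff friction hinge keeps it where it is left.
- lip (a point): Middle of the plate's lower front edge, 20 mm above the panel when down; 38 mm free depth behind it. Raising takes 35 to 48 N here: 6 to 15 N down at mid-handle with the tip 12 to 20 mm under the lip. Leaning firmly at the stop: 18 to 21 N down at mid-handle, besides the bar's own weight (52 N or more here, half a second or more). Over 125 N here (about 26 N at mid-handle) bends it.
- fulcrum: Fulcrum block fixed to the panel in front of the lip: wood 36 mm (x) by 70 mm (y) by 18 mm high, with a round steel bar of radius 10 mm along y, its axis 18 mm above the panel, so the rounded ridge is 28 mm above the panel. Origin under its middle, on the panel; x points at the lip. The ridge is 38 to 46 mm in front of the lip edge.
- bar: Long steel scraper, the pry bar, 360 mm, 0.35 kg, loose, flat on the panel. Blade: steel 5 mm thick, 20 mm wide (34 mm over the last 30 mm), x = -60 to the tip at +180 mm. Handle: black plastic 24 mm wide, 18 mm high, x = -180 to -60 mm. Both share one flat underside. Origin at mid length on the underside; x to the tip, z up. Balances at x = -20 mm.
- bar_tip (a point): Middle of the lower edge of the bar's tip.
- spray_bottle: Empty clear spray bottle, 70 mm wide, 209 mm tall, black trigger head; bystander. Origin at its underside, near its middle. Leave it alone.
- canister: Round white lidded canister, 90 mm wide, 110 mm tall; bystander. Origin at its underside, near its middle. Leave it alone.
- detail_brush: Red detailing brush lying flat, about 180 mm long, 20 mm thick; bystander. Origin at its underside, near its middle. Leave it alone.
- tread_brush: Yellow tyre tread brush, 190 by 45 by 38 mm high; bystander. Origin at its underside, near its middle. Leave it alone.
- wax_tin: Low round tin, 72 mm wide, 45 mm high; bystander. Origin at its underside, near its middle. Leave it alone.
- socket: Steel wrench socket standing up, 28 mm wide, 38 mm high; bystander. Origin at its underside, near its middle. Leave it alone.
- screwdriver: Screwdriver lying flat; bystander. Origin at its underside, near its middle. Leave it alone.

How it is judged:
On the way, in this order (a step that is already met when the one before it is completed fails the run):
1. the bar, borne on the fulcrum block, is raising the lip (tilt over 0.02 rad, at least 15 N on the block and 10 N under the plate) (angle between compressor's own z axis and vertical above 0.02 rad and contact force between bar and fulcrum above 15 N and contact force between bar and compressor above 10 N), for 0.1 s.
2. the plate is at its stop (tilt over 0.066 rad) with the bar leaning on it over the block, at least 52 N under the plate, for 0.5 s (angle between compressor's own z axis and vertical above 0.066 rad and contact force between bar and compressor above 52 N and contact force between bar and fulcrum above 15 N), for 0.5 s.
At the end, for the whole second after the job is handed in: The compressor's base stays up at its stop (tilt over 0.063 rad) and the bar lies still, flat on the black panel (within 0.05 rad, origin within 6 mm of the panel's height), touching neither machine nor block, its tip over 100 mm from the lip's middle and its middle over 120 mm from the block (angle between compressor's own z axis and vertical above 0.063 rad and height (world z) of bar between 0.006 and 0.016 m and angle between bar's own z axis and vertical below 0.05 rad and linear speed of bar below 0.02 m/s and contact force between bar and compressor below 0.1 N and contact force between bar and fulcrum below 0.1 N and horizontal distance between bar_tip and lip above 0.1 m and horizontal distance between bar and fulcrum above 0.12 m).
It fails at once if the lip is forced: over 125 N between bar and compressor (contact force between bar and compressor above 125 N).
It fails at once if the robot itself touches the compressor with more than 3 N (contact force between any of the arm, the fingers and compressor above 3 N).
It fails at once if a bystander is moved by more than 30 mm (distance of any of spray_bottle, canister, detail_brush, tread_brush, wax_tin, socket, screwdriver from where it was at the start of the episode above 0.03 m).
It also fails if it takes over 69 s, if anything falls off the work surface, if the arm or the gripper's body presses on something with over 40 N, if the wrist force passes 120 N, or if a joint passes its speed limit or range.

### The arm

A 6-joint arm with a two-finger parallel gripper is mounted at the origin on the work surface. World frame = base frame: x ahead of the robot, y to its left, z up, the work surface at z = 0. Lengths are in m, angles in rad, forces in N, time in s.
With the tool pointing down it reaches from about 0.35 to 0.725 m from the base axis. Payload 6 kg.
Tool frame: the origin (TCP) lies between the finger pads; the fingertips stand bot.tips_ahead ahead of it and the grasp point (between the pads) lies 6 mm ahead of it (bot.tips_ahead is the distance from the TCP to the fingertips, in m); z points along the fingers, y is the line along which they close (so a half turn about z gives the same grasp; the last joint's range is limited). The gripper opens to 85 mm and grips with 20 to 120 N. Pads are 22 mm wide; open, the fingers measure 114 mm over their backs; the gripper's body (76 mm by 85 mm) begins 54 mm behind the grasp point. The pads swing forward as they close: fully open they stand 13 mm farther back than shut.
Start: joints at [-0.837, 0.04, 0.085, 0, -1.615, -0.334], TCP at [0.234, -0.553, 0.256] pointing down, gripper open.
Joint ranges: [-2.56, 2.56], [-1.29, 2.01], [-1.08, 1.49], [-3.29, 1.98], [-2.81, -0.18], [-2.99, 2.99]. Speed limits (rad/s): [2.57, 2.57, 3.01, 3.14, 3.14, 3.14].

### API

Orientations are given as a rotation vector (axis times angle).
In Python, from plant import bot, optics, job, models gives the robot as it stands. The module is installed in compiled form; this text tells all that it offers.
- The arm moves only by the tool step_arm, never from a script. Its argument "targets" is a list of rows, each a list of 3 entries, a list of its own where there are three numbers: the turn, a rotation vector about the tool's x, y, z in rad, then the shift along the tool's x, y, z in cm, then the closure in counts, from 0 (fully open) to 255 (shut). In form: [[[rx, ry, rz], [x, y, z], grip], ...]. A call has 1 to 8 rows; each row shifts and turns the commanded pose from where the row before left it, along the tool's axes as they then stand; what a row does not reach is not made up. A row lasts 1/12 s, in which the tool goes at most 41.7 mm and 7.16 degrees, less where a joint would pass 70% of its speed; a pose out of reach is approached as far as the arm can. A call is refused whole if a number of a shift passes 4.17 or a number of a turn 0.125, either way. A call with a gripper value outside its range is refused whole. The fingers move at their own pace and stop on an object; "squeeze" is the grip in N (left out, the last holds). Time passes only in rows, so rows that do not move let the fingers close. It gives the time, the measured TCP pose, the force, the opening and the grip force at its end, in the units of the state.
- bot.observe(): the state, without advancing time (a new reading comes with each control period).
- optics.grab_frame(name): name is "side" or "top"; returns (picture, depth): 384x512x3 uint8, red, green, blue; 384x512 float32, m along the optical axis (not along the pixel's ray), 0 where there is no reading.
- optics.calibration(name): a dict with "camera_matrix" (3x3 intrinsics, pixels), "R" (3x3) and "t" (3): a world point X has camera coordinates R X + t. Camera axes: x right, y down, z forward; pixel columns grow to the right and rows downward; lengths in m; the calibration is good to about 2 mm. A picture is of the moment at which its call begins. calibration takes no time and is no camera call.
- job.finish_job(): hands the job in; it is judged then, once.
Trained networks look in the newest picture that a camera, given by its name, has taken for a name from the list of things; names that differ only in an ending like _2 or _b are one class to them, and where a whole thing is asked for, a point or a joint stands for the part that bears it (a point fixed in the world has none). Each returns a list of dicts, best first, with "conf" (0 to 1); they miss things now and then, are a little off and sometimes report something else, mostly with a low value. They report only what shows in the picture. A call takes as long as a camera call.
- models.look_for(camera, thing): "box" ([centre column, centre row, width, height] in pixels, round what is visible of it).
- models.mark_of(camera, thing): "pixel" ([column, row] in pixels: a listed point, or the origin of a listed thing).
The state is a dict: "time": time; "joint_pos": joint angles; "qd": joint speeds; "tau": joint torques, N m; "position": TCP position; "tcp_rot": TCP orientation; "force": force on the tool from outside, world axes, zero at the start; "wrist_torque": the same for the moment, N m; "gripper_width": finger opening in m; "finger_force": force on a finger pad.
Only numpy, scipy, OpenCV 4.12 (cv2) and the standard library are available. Lean on these libraries where they do the work, as an engineer would, in place of code of your own. Each camera call takes 0.05 s, during which the arm holds its last target. There are 200 camera calls.

## Working session

There is one attempt and no reset: what is moved stays moved. The work goes in short steps, Python scripts to look and compute and a tool call to move; the robot and the scene stay as the last step left them, time stands still between calls to the robot, and variables do not carry over. Pictures are saved under pics/ and viewed, at most 10 in all, crops included, and the job is handed in when it is done.

Besides the shell and the picture viewer there is one more tool, called after "Emit:" as name([rows], argument=value, ...), one row to a line, values as JSON. step_arm: Moves the arm, as the interface text tells. Its arguments: {"type":"object","properties":{"targets":{"type":"array","items":{"type":"array"}},"squeeze":{"type":"number"}},"required":["targets"]}

```bash
mkdir -p pics; ls; cat > h.py <<'E'
import numpy as np,cv2
from scipy.spatial.transform import Rotation as R
from plant import bot,optics,job,models
def ray(cam,px,z):
    c=optics.calibration(cam);K=np.array(c["camera_matrix"]);Rm=np.array(c["R"]);t=np.array(c["t"])
    d=Rm.T@np.linalg.inv(K)@np.array([px[0],px[1],1.]);o=-Rm.T@t
    return o+d*(z-o[2])/d[2]
def cloud(cam,depth):
    c=optics.calibration(cam);K=np.array(c["camera_matrix"]);Rm=np.array(c["R"]);t=np.array(c["t"])
    v,u=np.mgrid[:depth.shape[0],:depth.shape[1]]
    p=np.stack([(u-K[0,2])/K[0,0]*depth,(v-K[1,2])/K[1,1]*depth,depth],-1)
    w=(p-t)@Rm; w[depth==0]=np.nan
    return w
E
python3 - <<'E'
from h import *
np.set_printoptions(precision=4,suppress=True)
for c in("top","side"):
    im,d=optics.grab_frame(c);cv2.imwrite(f"pics/{c}0.png",im[...,::-1]);np.save(f"{c}0.npy",d)
    cal=optics.calibration(c);print(c,np.array(cal["camera_matrix"])[0,0],-np.array(cal["R"]).T@np.array(cal["t"]))
    for n in("bar","bar_tip","fulcrum","lip","mount","compressor","spray_bottle","canister","detail_brush","tread_brush","wax_tin","socket","screwdriver"):
        m=models.mark_of(c,n)[:1]
        for k in m: print(n,round(k["conf"],2),np.array(k["pixel"]).round(1),ray(c,k["pixel"],{"lip":.03,"compressor":.034}.get(n,.01)))
s=bot.observe();print(s,bot.tips_ahead)
E
```

```text
pics
top 465.476596042645 [0.4046 0.0264 1.2019]
bar 0.78 [351.6 203.4] [ 0.542  -0.2217  0.01  ]
bar_tip 0.65 [323.9 143.8] [ 0.7017 -0.1573  0.01  ]
fulcrum 0.79 [201.6 210.5] [0.534  0.1655 0.01  ]
lip 0.81 [186.5 202.8] [0.5524 0.2011 0.03  ]
mount 0.79 [150.2 194.8] [0.5782 0.2973 0.01  ]
compressor 0.61 [112.7 191.6] [0.5853 0.3862 0.034 ]
spray_bottle 0.74 [298.2 116.1] [ 0.7787 -0.0925  0.01  ]
canister 0.85 [258.1 117.1] [0.7785 0.0138 0.01  ]
detail_brush 0.8 [233.9 270.7] [0.379  0.0856 0.01  ]
tread_brush 0.69 [415.5 143.9] [ 0.6954 -0.3993  0.01  ]
wax_tin 0.56 [424.1 212.1] [ 0.5144 -0.4083  0.01  ]
socket 0.51 [207.1 127.1] [0.7545 0.1489 0.01  ]
screwdriver 0.95 [135.7 288.1] [0.343  0.3322 0.01  ]
side 465.594566130189 [0.5241 1.0935 1.0461]
bar 0.87 [263. 158.] [ 0.5281 -0.1949  0.01  ]
bar_tip 0.58 [216.1 163. ] [ 0.6919 -0.1642  0.01  ]
fulcrum 0.66 [259.2 230.1] [0.5364 0.1496 0.01  ]
lip 0.55 [253.3 235.2] [0.5531 0.1881 0.03  ]
mount 0.55 [248.2 269.3] [0.5647 0.2962 0.01  ]
compressor 0.69 [238.9 290.5] [0.5857 0.3834 0.034 ]
spray_bottle 0.86 [189.3 176.8] [ 0.7764 -0.0894  0.01  ]
canister 0.77 [185.9 199.6] [0.7733 0.0217 0.01  ]
detail_brush 0.53 [312.9 217.5] [0.3717 0.0945 0.01  ]
tread_brush 0.6 [224.6 122.8] [ 0.6793 -0.4101  0.01  ]
wax_tin 0.52 [266.8 126.1] [ 0.5152 -0.3908  0.01  ]
socket 0.7 [185.  228.5] [0.7596 0.1467 0.01  ]
screwdriver 0.91 [337.4 277.6] [0.3208 0.3204 0.01  ]
{'time': 1.4, 'joint_pos': array([-0.8373,  0.0402,  0.0848,  0.    , -1.6155, -0.3337]), 'qd': array([-0.0003, -0.0018,  0.0003,  0.    ,  0.0001,  0.001 ]), 'tau': array([  0.0003, -36.7927,  34.7438,   6.933 ,  -0.001 ,   0.    ]), 'position': array([ 0.2335, -0.5527,  0.2563]), 'tcp_rot': array([ 0.6238, -3.079 , -0.0001]), 'force': array([1.171 , 0.0813, 0.4596]), 'wrist_torque': array([-0.0063,  0.0622,  0.0153]), 'finger_force': 0.0, 'gripper_width': 0.08563610740965755} 0.025
```

View pics/top0.png

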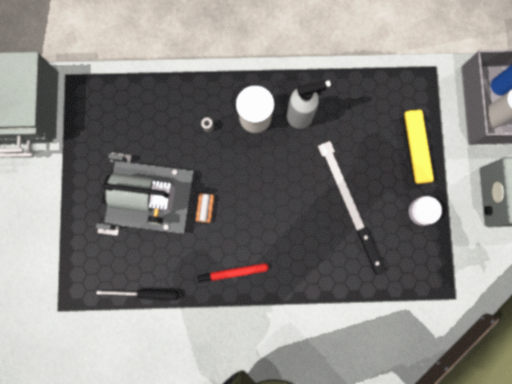

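View pics/side0.png

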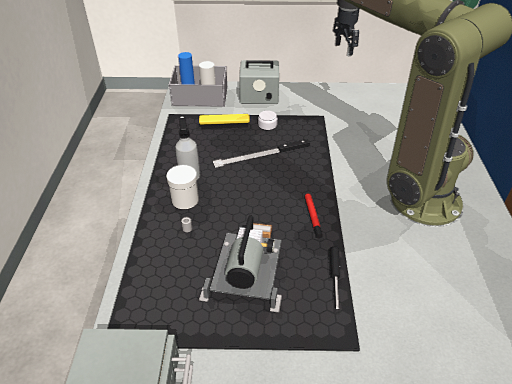

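Both views match the networks. The compressor is at about (145,198) in the top view with its lip facing right, and the block is at (205,208). The scraper runs from its tip at (325,148) to its handle end at (380,270). I'll refine these positions from depth.

```bash
cat > meas.py <<'E'
from h import *
np.set_printoptions(precision=4,suppress=True)
w=cloud("top",np.load("top0.npy"))
def rect(m,name):
    p=w[m]; r=cv2.minAreaRect((p[:,:2]*1000).astype(np.float32)); b=cv2.boxPoints(r)
    print(name,len(p),"c",np.array(r[0]).round(1),"size",np.array(r[1]).round(1),"ang",round(r[2],2),"\n",b.round(1).tolist(),"zmed",np.nanmedian(p[:,2]))
X,Y,Z=w[...,0],w[...,1],w[...,2]
pan=(X>.35)&(X<.7)&(Y>-.3)&(Y<.05)
print("panel z",np.nanmedian(Z[pan]))
def pick(x0,x1,y0,y1,z0,z1): return (X>x0)&(X<x1)&(Y>y0)&(Y<y1)&(Z>z0)&(Z<z1)
rect(pick(.45,.63,.10,.185,.020,.05),"block")
f=w[pick(.45,.63,.10,.185,.020,.05)]; print("block z pctl",np.percentile(f[:,2],[5,25,50,75,95]))
rect(pick(.45,.72,.185,.42,.030,.30),"plate+")
pl=pick(.45,.72,.185,.42,.030,.045); rect(pl,"plate")
h=pick(.34,.56,-.36,-.15,.02,.05); rect(h,"handle")
im=cv2.imread("pics/top0.png").astype(int)
b=pick(.34,.76,-.36,-.1,.0125,.05); 
n,l,st,_=cv2.connectedComponentsWithStats(b.astype(np.uint8)); k=1+st[1:,4].argmax(); rect(l==k,"bar"); 
p=w[l==k][:,:2]; print(cv2.fitLine((p*1000).astype(np.float32),cv2.DIST_HUBER,0,.01,.01).ravel())
bl=(im.min(-1)>110)&pick(.34,.76,-.36,-.1,.0,.05); n,l,st,_=cv2.connectedComponentsWithStats(bl.astype(np.uint8)); k=1+st[1:,4].argmax(); rect(l==k,"blade"); p=w[l==k][:,:2]; print(cv2.fitLine((p*1000).astype(np.float32),cv2.DIST_HUBER,0,.01,.01).ravel())
E
python3 meas.py
python3 - <<'E'
import cv2
a=cv2.imread("pics/top0.png")
c=cv2.resize(a[150:250,90:240],None,fx=4,fy=4,interpolation=2); d=cv2.resize(a[135:280,310:400],None,fx=2.75,fy=2.75,interpolation=2)
import numpy as np
o=np.zeros((400,800+50,3),np.uint8)[:, :800]; o[:400,:600]=c; d=d[:400,:200]; o[:d.shape[0],600:600+d.shape[1]]=d
cv2.imwrite("pics/crop.png",o)
E
```

```text
panel z 0.011060269358712857
block 404 c [539. 156.] size [36.3 69.9] ang 81.98 
 [[501.8999938964844, 142.89999389648438], [571.0999755859375, 133.10000610351562], [576.0999755859375, 169.0], [506.8999938964844, 178.8000030517578]] zmed 0.03130082985827469
block z pctl [0.025  0.0283 0.0313 0.0361 0.0398]
plate+ 5441 c [571.6 300.6] size [214.  196.5] ang 81.55 
 [[458.70001220703125, 209.1999969482422], [653.0, 180.39999389648438], [684.5, 392.0], [490.1000061035156, 420.8999938964844]] zmed 0.04170939912132476
plate 2875 c [574.8 296.3] size [211. 196.] ang 83.79 
 [[466.0, 202.10000610351562], [660.7999877929688, 180.89999389648438], [683.5999755859375, 390.6000061035156], [488.79998779296875, 411.79998779296875]] zmed 0.03796654796296723
handle 486 c [ 460.9 -245.4] size [205.1  25.9] ang 20.24 
 [[360.29998779296875, -268.79998779296875], [369.20001220703125, -293.0], [561.5999755859375, -222.10000610351562], [552.7000122070312, -197.8000030517578]] zmed 0.028369010246817004
bar 1482 c [ 537.4 -215.5] size [392.1  87.9] ang 23.84 
 [[340.29998779296875, -254.60000610351562], [375.8999938964844, -335.0], [734.5999755859375, -176.5], [699.0, -96.0999984741211]] zmed 0.01676565092790895
[   0.9402    0.3407  521.3773 -221.7496]
blade 942 c [ 589.4 -194.3] size [244.6  39.8] ang 18.24 
 [[467.1000061035156, -213.6999969482422], [479.5, -251.39999389648438], [711.7999877929688, -174.89999389648438], [699.2999877929688, -137.10000610351562]] zmed 0.015031512580582447
[   0.9389    0.3442  590.2297 -196.9879]
```

View pics/crop.png

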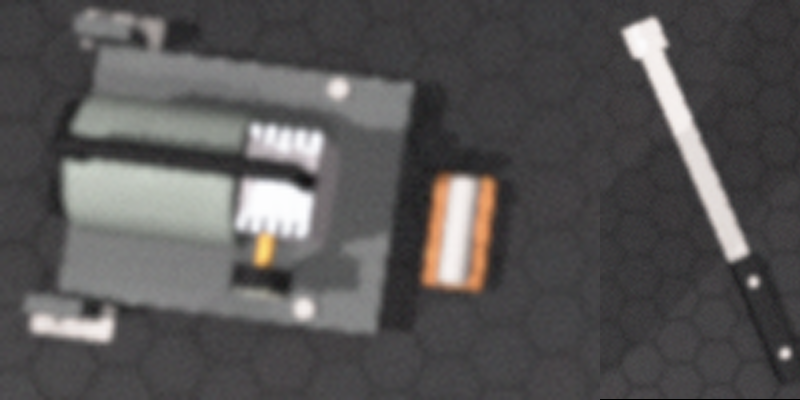

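The crop shows the plate's front edge running from px (193.3,170.8) to (184.8,233.0). The block is centred at about (205.1,208.0). The bar tip is at (324.5,144.1) and the blade/handle joint at (359.8,228.8).

```bash
python3 - <<'E'
from h import *
np.set_printoptions(precision=4,suppress=True)
a=ray("top",(193.3,170.8),.038);b=ray("top",(184.8,233),.038);print("edge",a,b,(a+b)/2,np.linalg.norm(a-b))
e=(a-b)/np.linalg.norm(a-b);d=np.array([-e[1],e[0],0]);print("mount x",d,np.degrees(np.arctan2(d[0],d[1])))
c=[ray("top",(90+u/4,150+v/4),.028) for u,v in((437,174),(497,178),(484,291),(424,286))];c=np.array(c)
print("block",c,c.mean(0)); ax=(c[0]+c[3]-c[1]-c[2]);ax/=np.linalg.norm(ax);print(ax, (c[0]+c[1]-c[2]-c[3])/2)
fc=c.mean(0);L=(a+b)/2
print("ridge->lip along d",(L-fc)@d,"lateral",(L-fc)@e)
t=ray("top",(324.5,144.1),.015);j=ray("top",(359.8,228.8),.02);print("tip,joint",t,j,np.linalg.norm((t-j)[:2]),(t-j)/np.linalg.norm(t-j))
s=ray("side",models.mark_of("side","bar_tip")[0]["pixel"],.01);print(s)
# cloud: plate front edge and ridge by side camera depth
ws=cloud("side",np.load("side0.npy"));X,Y,Z=np.moveaxis(ws,-1,0)
m=(X>.34)&(X<.75)&(Y>-.36)&(Y<-.1)&(Z>.013)&(Z<.05)
n,l,st,_=cv2.connectedComponentsWithStats(m.astype(np.uint8));k=1+st[1:,4].argmax();p=ws[l==k];u=np.array([.9397,.342,0])
q=p@u;print(len(p),q.min(),q.max(),p[q.argmin()],p[q.argmax()])
hh=p[p[:,2]>.023];q=hh@u;print("handle",hh.mean(0),q.min(),q.max())
E
```

```text
edge [0.6328 0.1823 0.038 ] [0.4757 0.2046 0.038 ] [0.5543 0.1934 0.038 ] 0.1586017404668863
mount x [0.1404 0.9901 0.    ] 8.073573081923833
block [[0.5756 0.169  0.028 ]
 [0.5721 0.1309 0.028 ]
 [0.5004 0.1401 0.028 ]
 [0.5045 0.1778 0.028 ]] [0.5381 0.1544 0.028 ]
[0.1018 0.9948 0.    ] [ 0.0714 -0.009   0.    ]
ridge->lip along d 0.04086532660677132 lateral 0.010481266937569275
tip,joint [ 0.6996 -0.1581  0.015 ] [ 0.4753 -0.237   0.02  ] 0.23780838143262625 [ 0.9431  0.3318 -0.021 ]
[ 0.6919 -0.1642  0.01  ]
606 0.22774311576787276 0.6064421914506137 [ 0.3514 -0.2997  0.0135] [ 0.697  -0.142   0.0148]
handle [ 0.4202 -0.2541  0.0281] 0.24744673123854213 0.3658175760680568
```

Emit:
step_arm([
  [[0, 0, 0.006], [-3, 2, 1.5], 0],
  [[0, 0, 0.006], [-3, 2, 1.5], 0],
  [[0, 0, 0.006], [-3, 2, 1.5], 0],
  [[0, 0, 0.006], [-3, 2, 1.5], 0],
  [[0, 0, 0.006], [-3, 2, 1.5], 0],
  [[0, 0, 0.006], [-3, 2, 1.5], 0],
  [[0, 0, 0.006], [-3, 2, 1.5], 0],
  [[0, 0, 0.006], [-3, 2, 1.0], 0],
], squeeze=80)

```text
time: 2.12
position: [0.3976, -0.3134, 0.1399]
tcp_rot: [0.549, -3.093, -0.001]
force: [1.4, 0.1, 1.1]
gripper_width: 0.0856
finger_force: 0.0
```

```bash
cat >> h.py <<'E'
def tool():
    s=bot.observe(); return np.array(s["position"]),R.from_rotvec(s["tcp_rot"]),s
def delta(p,Rt):
    "shift (cm) along present tool axes, then turn (tool axes), to reach p,Rt"
    q,Rc,s=tool(); return (Rc.inv().apply(p-q)*100).round(2),(Rc.inv()*Rt).as_rotvec().round(4)
def pose(psi,a):
    "tool orientation with bar heading psi (rad, world yaw), nose down a; tool x = -bar x"
    xb=np.array([np.cos(psi)*np.cos(a),np.sin(psi)*np.cos(a),-np.sin(a)]);yb=np.array([-np.sin(psi),np.cos(psi),0])
    return R.from_matrix(np.array([-xb,yb,np.cross(-xb,yb)]).T),xb,-np.cross(-xb,yb)
E
python3 - <<'E'
from h import *
q,Rc,s=tool();print(s["time"],q,Rc.as_matrix().round(3))
print(delta(np.array([.4195,-.2585,.038]),pose(np.radians(20.1),0)[0]))
im,d=optics.grab_frame("top");cv2.imwrite("pics/t1.png",im[...,::-1])
E
```

```text
2.1167 [ 0.39761189 -0.31341035  0.13993175] [[-0.939 -0.344 -0.001]
 [-0.344  0.939  0.001]
 [ 0.     0.001 -1.   ]]
(array([-3.95,  4.39, 10.2 ]), array([ 0.0009, -0.0004,  0.0006]))
```

Emit:
step_arm([
  [[0, 0, 0], [-2, 2.2, 1], 0],
  [[0, 0, 0], [-1.95, 2.2, 1], 0],
  [[0, 0, 0], [0, 0, 3], 0],
  [[0, 0, 0], [0, 0, 2.2], 0],
  [[0, 0, 0], [0, 0, 0], 0],
])

```text
time: 2.58
position: [0.4169, -0.2587, 0.0645]
tcp_rot: [0.55, -3.087, -0.007]
force: [-0.2, 0.5, -2.0]
gripper_width: 0.0856
finger_force: 0.0
```

```bash
python3 - <<'E'
from h import *
q,Rc,s=tool();print(s["time"],q,s["force"],s["gripper_width"])
print(delta(np.array([.4195,-.2585,.038]),pose(np.radians(20.1),0)[0]))
im,d=optics.grab_frame("side");cv2.imwrite("pics/s1.png",cv2.resize(im[100:220,200:360,::-1],None,fx=4,fy=4))
E
```

```text
2.5833 [ 0.41689024 -0.25874688  0.06448293] [-0.15199272  0.49753353 -1.99035053] 0.0855875187355964
(array([-0.27, -0.08,  2.65]), array([ 0.0055, -0.0054,  0.0016]))
```

View pics/s1.png

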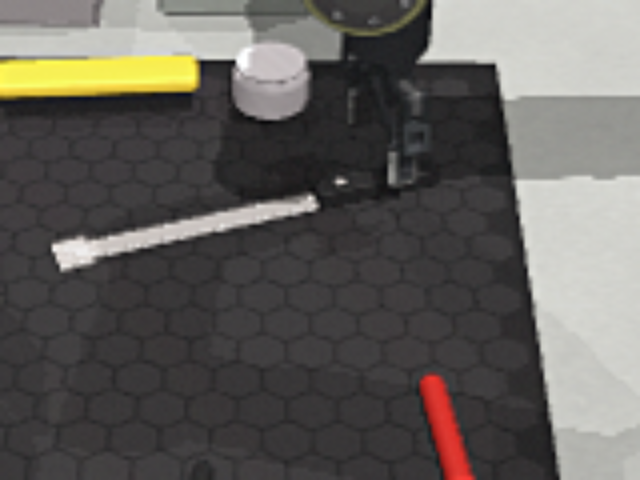

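The gripper straddles the handle, with the near finger at about (405,165) in the crop. I'll go down the rest of the way.

Emit:
step_arm([
  [[0, 0, 0], [-0.1, 0, 1.4], 0],
  [[0, 0, 0], [0, 0, 1.1], 0],
  [[0, 0, 0], [0, 0, 0], 0],
  [[0, 0, 0], [0, 0, 0], 0],
])

```text
time: 2.97
position: [0.4201, -0.2604, 0.0447]
tcp_rot: [0.549, -3.093, 0.0]
force: [0.5, -0.2, 1.0]
gripper_width: 0.0851
finger_force: 0.0
```

```bash
python3 - <<'E'
from h import *
q,Rc,s=tool();print(s["time"],q,s["force"],s["gripper_width"],s["wrist_torque"])
print(delta(np.array([.4195,-.2585,.038]),pose(np.radians(20.1),0)[0]))
E
```

```text
2.9667 [ 0.42005809 -0.26037193  0.04473685] [ 0.51450312 -0.15334411  0.96959484] 0.08509143110867155 [ 0.01379599 -0.00514682  0.02550388]
(array([-0.01,  0.19,  0.67]), array([-0.    , -0.0005,  0.0005]))
```

Emit:
step_arm([
  [[0, 0, 0], [0, 0.1, 0.6], 0],
  [[0, 0, 0], [0, 0, 0], 0],
  [[0, 0, 0], [0, 0, 0], 255],
  [[0, 0, 0], [0, 0, 0], 255],
  [[0, 0, 0], [0, 0, 0], 255],
  [[0, 0, 0], [0, 0, 0], 255],
  [[0, 0, 0], [0, 0, 0], 255],
  [[0, 0, 0], [0, 0, 0], 255],
], squeeze=100)

```text
time: 3.63
position: [0.4201, -0.2592, 0.0389]
tcp_rot: [-0.55, 3.093, -0.001]
force: [-1.1, -0.1, 2.8]
gripper_width: 0.0212
finger_force: 99.9
```

Emit:
step_arm([
  [[0, 0, 0], [0, 0, 0], 255],
  [[0, 0, 0], [0, 0, 0], 255],
])

```text
time: 3.8
position: [0.4201, -0.2592, 0.0389]
tcp_rot: [-0.55, 3.093, -0.001]
force: [-1.4, 2.0, 5.0]
gripper_width: 0.0213
finger_force: 100.1
```

Emit:
step_arm([
  [[0, 0, 0], [0, 0, -1], 255],
  [[0, 0, 0], [0, 0, -2], 255],
  [[0, 0, 0], [0, 0, -3], 255],
  [[0, 0, 0], [0, 0, -3], 255],
  [[0, 0, 0], [0, 0, -1], 255],
  [[0, 0, 0], [0, 0, 0], 255],
  [[0, 0, 0], [0, 0, 0], 255],
])

```text
time: 4.38
position: [0.4194, -0.2586, 0.1369]
tcp_rot: [0.549, -3.092, -0.003]
force: [0.5, -0.2, -4.6]
gripper_width: 0.0216
finger_force: 99.1
```

```bash
cat > barpose.py <<'E'
from h import *
np.set_printoptions(precision=4,suppress=True)
def barfit(z):
    "find bar in new top depth+colour: blade pts"
    q,Rc,s=tool();print(s["time"],q,s["force"],s["wrist_torque"],s["gripper_width"])
    im,d=optics.grab_frame("top");w=cloud("top",d)
    rel=Rc.inv().apply((w-q).reshape(-1,3)).reshape(w.shape)  # tool frame
    bx=-rel[...,0];by=rel[...,1];bz=-rel[...,2]
    m=(bx>.08)&(bx<.36)&(abs(by)<.045)&(bz>-.055)&(bz<.0)&(w[...,2]>z)
    n,l,st,_=cv2.connectedComponentsWithStats(m.astype(np.uint8));k=1+st[1:,4].argmax();m=l==k
    B=np.stack([bx,by,bz],-1)[m];core=B[(B[:,0]>.09)&(B[:,0]<.25)]
    py=np.polyfit(core[:,0],core[:,1],1);pz=np.polyfit(core[:,0],core[:,2],1)
    print(len(B),"tip bx",np.percentile(B[:,0],[97,99.5]),"lat slope/off",py,"top slope/off",pz,"resid",np.std(core[:,2]-np.polyval(pz,core[:,0])))
    return im,B
if __name__=="__main__":
    im,B=barfit(.03);cv2.imwrite("pics/t2.png",im[...,::-1])
    for c in("top","side"):
        optics.grab_frame(c) if c=="side" else None
        m=models.mark_of(c,"bar_tip");print(c,[(k["pixel"],round(k["conf"],2)) for k in m[:1]], [ray(c,k["pixel"],.105) for k in m[:1]])
E
python3 barpose.py
```

```text
4.3833 [ 0.4194 -0.2586  0.1369] [ 0.4525 -0.1995 -4.6386] [-0.1073  0.4152 -0.0014] 0.021561505449032764
749 tip bx [0.2957 0.2989] lat slope/off [ 0.0121 -0.0032] top slope/off [-0.0166 -0.0232] resid 0.0019137819073325368
top [([297.2, 116.5], 0.71)] [array([ 0.7479, -0.0806,  0.105 ])]
side [([214.3, 140.1], 0.86)] [array([ 0.6927, -0.1699,  0.105 ])]
```

Emit:
step_arm([
  [[0, 0, -0.12], [0, 0, -2], 255],
  [[0, 0, -0.12], [0, 0, -2], 255],
  [[0, 0, -0.12], [0, 0, -2], 255],
  [[0, 0, -0.12], [0, 0, -2], 255],
  [[0, 0, -0.12], [0, 0, -2], 255],
  [[0, 0, -0.12], [0, 0, -2], 255],
  [[0, 0, -0.12], [0, 0, 0], 255],
  [[0, 0, -0.12], [0, 0, 0], 255],
])

```text
time: 5.25
position: [0.4203, -0.2592, 0.2588]
tcp_rot: [-1.923, 2.483, -0.002]
force: [-0.4, -0.0, -3.6]
gripper_width: 0.0209
finger_force: 99.1
```

```bash
cat > tgt.py <<'E'
from h import *
import sys
np.set_printoptions(precision=4,suppress=True)
fc=np.array([.5381,.1544,0]);psi=np.radians(82.2);d=np.array([np.cos(psi),np.sin(psi),0]);e=np.array([np.sin(psi),-np.cos(psi),0])
BX,BZ,DROOP=.2985,-.0325,.012
def target(s,clr,a,lat=.002):
    t=a-DROOP
    Rt,xb,zb=pose(psi,t)
    T=fc+s*d+lat*e+np.array([0,0,.028+.01/np.cos(a)-s*np.tan(a)+clr])
    return T-BX*xb-BZ*zb,Rt,T
if __name__=="__main__":
    s,clr,a=map(float,sys.argv[1:4])
    p,Rt,T=target(s,clr,a);q,Rc,st=tool();print(st["time"],"now",q,"F",st["force"],"M",st["wrist_torque"],"j",np.array(st["joint_pos"]))
    print("target",p,"tip",T,"world delta cm",(p-q)*100);print("tool shift,turn",*delta(p,Rt))
E
python3 tgt.py .02 .05 .4
```

```text
5.25 now [ 0.4203 -0.2592  0.2588] F [-0.4474 -0.0462 -3.6206] M [-0.2179  0.0664 -0.0309] j [-0.1432 -0.2461 -0.1757  0.0002 -1.6399 -0.1099]
target [ 0.507  -0.0876  0.2234] tip [0.5428 0.1739 0.0804] world delta cm [ 8.6627 17.159  -3.5351]
tool shift,turn [-18.78  -4.09   3.54] [ 0.0214  0.3874 -0.1158]
```

Emit:
step_arm([
  [[0, 0, -0.116], [0, 0, 0], 255],
  [[0, 0.1, 0], [0, 0, 0], 255],
  [[0, 0.1, 0], [0, 0, 0], 255],
  [[0, 0.1, 0], [0, 0, 0], 255],
  [[0, 0.087, 0], [0, 0, 0], 255],
  [[0, 0, 0], [0, 0, 0], 255],
])

```text
time: 5.75
position: [0.4195, -0.2579, 0.255]
tcp_rot: [1.851, -2.127, 0.362]
force: [-0.0, 0.4, -4.2]
gripper_width: 0.0218
finger_force: 99.1
```

```bash
python3 tgt.py .02 .05 .4
```

```text
5.75 now [ 0.4195 -0.2579  0.255 ] F [-0.0166  0.4258 -4.2324] M [ 1.3682 -0.1195  0.0377] j [ 0.1077 -0.3436 -0.4351  0.3784 -1.5843 -0.261 ]
target [ 0.507  -0.0876  0.2234] tip [0.5428 0.1739 0.0804] world delta cm [ 8.7449 17.0245 -3.1534]
tool shift,turn [-17.89  -6.31  -4.03] [ 0.0063 -0.0042 -0.001 ]
```

Emit:
step_arm([
  [[0, 0, 0], [-3, -1.05, -0.67], 255],
  [[0, 0, 0], [-3, -1.05, -0.67], 255],
  [[0, 0, 0], [-3, -1.05, -0.67], 255],
  [[0, 0, 0], [-3, -1.05, -0.67], 255],
  [[0, 0, 0], [-3, -1.05, -0.67], 255],
  [[0, 0, 0], [-2.9, -1.05, -0.67], 255],
  [[0, 0, 0], [0, 0, 0], 255],
  [[0, 0, 0], [0, 0, 0], 255],
])

```text
time: 6.42
position: [0.5085, -0.0877, 0.2264]
tcp_rot: [1.853, -2.134, 0.359]
force: [-0.1, -0.5, -3.2]
gripper_width: 0.0213
finger_force: 99.2
```

```bash
python3 tgt.py .02 .05 .4; python3 barpose.py; python3 - <<'E'
from h import *
im,d=optics.grab_frame("side");cv2.imwrite("pics/s2.png",cv2.resize(im[130:290,190:390,::-1],None,fx=3.5,fy=3.5,interpolation=cv2.INTER_CUBIC))
E
```

```text
6.4167 now [ 0.5085 -0.0877  0.2264] F [-0.0771 -0.5427 -3.2115] M [ 1.112  -0.1828  0.0223] j [ 0.4219 -0.1531 -0.3099  0.3229 -1.627  -0.5791]
target [ 0.507  -0.0876  0.2234] tip [0.5428 0.1739 0.0804] world delta cm [-0.1513  0.012  -0.3018]
tool shift,turn [-0.11  0.15  0.28] [ 0.0048  0.0021 -0.0036]
6.4167 [ 0.5085 -0.0877  0.2264] [-0.0771 -0.5427 -3.2115] [ 1.112  -0.1828  0.0223] 0.021275876154043204Traceback (most recent call last):
  File "barpose.py", line 16, in <module>
    im,B=barfit(.03);cv2.imwrite("pics/t2.png",im[...,::-1])
         ~~~~~~^^^^^
  File "barpose.py", line 12, in barfit
    py=np.polyfit(core[:,0],core[:,1],1);pz=np.polyfit(core[:,0],core[:,2],1)
    raise TypeError("expected non-empty vector for x")
TypeError: expected non-empty vector for x
```

View pics/s2.png

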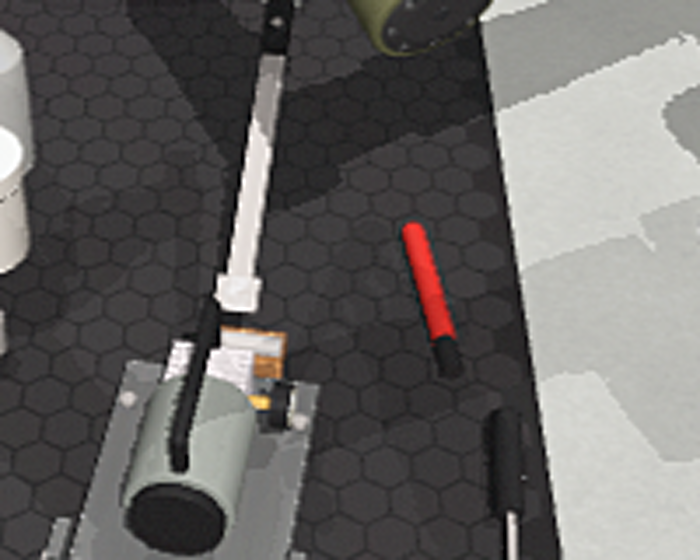

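The side view shows the tilted bar with its tip at px (258,214), heading for the block. I'll fit the bar's pose from the side camera's depth.

```bash
cat > sidefit.py <<'E'
from h import *
from tgt import fc,d,e,psi
np.set_printoptions(precision=4,suppress=True)
q,Rc,s=tool();im,dp=optics.grab_frame("side");w=cloud("side",dp)
r=Rc.inv().apply((w-q).reshape(-1,3)).reshape(w.shape);bx,by,bz=-r[...,0],r[...,1],-r[...,2]
m=(bx>.05)&(bx<.33)&(abs(by)<.04)&(bz>-.05)&(bz<-.01)&(im.min(-1)>100)
n,l,st,_=cv2.connectedComponentsWithStats(m.astype(np.uint8));m=l==1+st[1:,4].argmax()
B=np.stack([bx,by,bz],-1)[m];W=w[m];c=B[(B[:,0]<.25)]
print(s["time"],len(B),"bx",np.percentile(B[:,0],[1,99]),"lat",np.polyfit(c[:,0],c[:,1],1),"top",np.polyfit(c[:,0],c[:,2],1))
tipw=W[B[:,0]>.27].mean(0);print("blade-end mean world",tipw,"lateral from block axis",(tipw-fc)@e,"s",(tipw-fc)@d)
v=np.polyfit((W-fc)@d,(W-fc)@e,1);print("heading off d (rad toward e)",v)
X,Y,Z=np.moveaxis(w,-1,0)
k=(X>.48)&(X<.6)&(Y>.12)&(Y<.2)&(Z>.022)&(Z<.045)
f=w[k];print("block top pts",len(f),f.mean(0)); rg=f[f[:,2]>.034];print("ridge lat range",((rg-fc)@e).min(),((rg-fc)@e).max(),"s",np.median((rg-fc)@d))
E
python3 sidefit.py
```

```text
6.5167 543 bx [0.065  0.2979] lat [0.0023 0.0005] top [-0.0139 -0.0233]
blade-end mean world [0.5418 0.1621 0.0955] lateral from block axis 0.002618552024336632 s 0.0081077349862955
heading off d (rad toward e) [0.0003 0.0032]
block top pts 147 [0.5263 0.1636 0.0333]
ridge lat range -0.03350249927928346 0.055569491867237975 s 0.007417905450605405
```

```bash
python3 tgt.py .02 .003 .4
```

```text
6.5667 now [ 0.5078 -0.0896  0.2278] F [-0.2242 -1.0364 -3.7564] M [ 1.0421 -0.1203 -0.0024] j [ 0.4195 -0.1565 -0.3109  0.3243 -1.6273 -0.5795]
target [ 0.507  -0.0876  0.1764] tip [0.5428 0.1739 0.0334] world delta cm [-0.0873  0.1928 -5.1423]
tool shift,turn [-2.1   0.11  4.7 ] [ 0.0033  0.0019 -0.0071]
```

Emit:
step_arm([
  [[0, 0, 0], [-0.5, 0, 1.2], 255],
  [[0, 0, 0], [-0.5, 0, 1.2], 255],
  [[0, 0, 0], [-0.5, 0, 1.2], 255],
  [[0, 0, 0], [-0.5, 0.1, 1.0], 255],
  [[0, 0, 0], [0, 0, 0], 255],
  [[0, 0, 0], [0, 0, 0], 255],
])

```text
time: 7.07
position: [0.5067, -0.0879, 0.1769]
tcp_rot: [1.85, -2.135, 0.362]
force: [0.1, -0.3, -3.5]
gripper_width: 0.0211
finger_force: 99.2
```

```bash
python3 tgt.py .02 .003 .4;python3 sidefit.py
```

```text
7.0667 now [ 0.5067 -0.0879  0.1769] F [ 0.1177 -0.2814 -3.4977] M [ 1.0658 -0.1949  0.0051] j [ 0.4242 -0.1468 -0.3948  0.3241 -1.5418 -0.6123]
target [ 0.507  -0.0876  0.1764] tip [0.5428 0.1739 0.0334] world delta cm [ 0.025   0.0293 -0.0513]
tool shift,turn [-0.05 -0.02  0.04] [ 0.004  -0.     -0.0057]
7.0667 555 bx [0.0644 0.2986] lat [0.001  0.0007] top [-0.0152 -0.0233]
blade-end mean world [0.5311 0.1633 0.0406] lateral from block axis -0.00817059498557675 s 0.007869481498006588
heading off d (rad toward e) [-0.0435 -0.0038]
block top pts 131 [0.525  0.167  0.0352]
ridge lat range -0.03360113440824737 0.055683444614683074 s 0.010201660652333569
```

```bash
python3 tgt.py .02 .001 .42;python3 tgt.py .057 .001 .42
```

```text
7.1167 now [ 0.5072 -0.0878  0.1779] F [ 0.2108 -0.3944 -2.6225] M [ 1.106  -0.1699  0.0124] j [ 0.4243 -0.1471 -0.3934  0.3245 -1.5421 -0.6122]
target [ 0.5074 -0.0847  0.1793] tip [0.5428 0.1739 0.031 ] world delta cm [0.0203 0.3055 0.1412]
tool shift,turn [-0.23  0.02 -0.25] [ 0.0027  0.0204 -0.0061]
7.1167 now [ 0.5072 -0.0878  0.1779] F [ 0.2108 -0.3944 -2.6225] M [ 1.106  -0.1699  0.0124] j [ 0.4243 -0.1471 -0.3934  0.3245 -1.5421 -0.6122]
target [ 0.5124 -0.0481  0.1628] tip [0.5478 0.2106 0.0145] world delta cm [ 0.5224  3.9713 -1.5112]
tool shift,turn [-4.28  0.05 -0.11] [ 0.0027  0.0204 -0.0061]
```

Emit:
step_arm([
  [[0, 0.02, 0], [-0.2, 0, -0.25], 255],
  [[0, 0, -0.005], [0, 0, 0], 255],
  [[0, 0, 0], [-0.7, 0, 0], 255],
  [[0, 0, 0], [-0.7, 0, 0], 255],
  [[0, 0, 0], [-0.7, 0, 0], 255],
  [[0, 0, 0], [0, 0, 0], 255],
  [[0, 0, 0], [0, 0, 0], 255],
])

```text
time: 7.7
position: [0.5103, -0.0653, 0.1708]
tcp_rot: [1.845, -2.117, 0.378]
force: [0.1, 0.1, -3.1]
gripper_width: 0.0213
finger_force: 99.2
```

```bash
python3 tgt.py .057 .001 .42
```

```text
7.7 now [ 0.5103 -0.0653  0.1708] F [ 0.1305  0.0541 -3.1017] M [ 1.2447 -0.1495 -0.0497] j [ 0.4717 -0.1258 -0.3931  0.3294 -1.5486 -0.657 ]
target [ 0.5124 -0.0481  0.1628] tip [0.5478 0.2106 0.0145] world delta cm [ 0.2096  1.7177 -0.8047]
tool shift,turn [-1.91  0.03  0.05] [ 0.0028  0.0009 -0.0002]
```

Emit:
step_arm([
  [[0, 0, 0], [-0.7, 0, 0], 255],
  [[0, 0, 0], [-0.6, 0, 0], 255],
  [[0, 0, 0], [-0.6, 0, 0], 255],
  [[0, 0, 0], [0, 0, 0], 255],
  [[0, 0, 0], [0, 0, 0], 255],
])

```text
time: 8.12
position: [0.5126, -0.0482, 0.1633]
tcp_rot: [1.845, -2.117, 0.378]
force: [-0.0, 0.5, -2.7]
gripper_width: 0.0216
finger_force: 99.2
```

```bash
python3 tgt.py .057 .0 .42; python3 - <<'E'
from h import *
im,d=optics.grab_frame("side");cv2.imwrite("pics/s3.png",cv2.resize(im[190:310,200:320,::-1],None,fx=5,fy=5,interpolation=cv2.INTER_CUBIC))
E
```

```text
8.1167 now [ 0.5126 -0.0482  0.1633] F [-0.0375  0.5065 -2.6971] M [ 1.2261 -0.1237 -0.017 ] j [ 0.5006 -0.1102 -0.3903  0.3223 -1.5456 -0.6877]
target [ 0.5124 -0.0481  0.1618] tip [0.5478 0.2106 0.0135] world delta cm [-0.0224  0.0096 -0.1531]
tool shift,turn [-0.07  0.02  0.14] [ 0.003   0.0008 -0.0005]
```

View pics/s3.png

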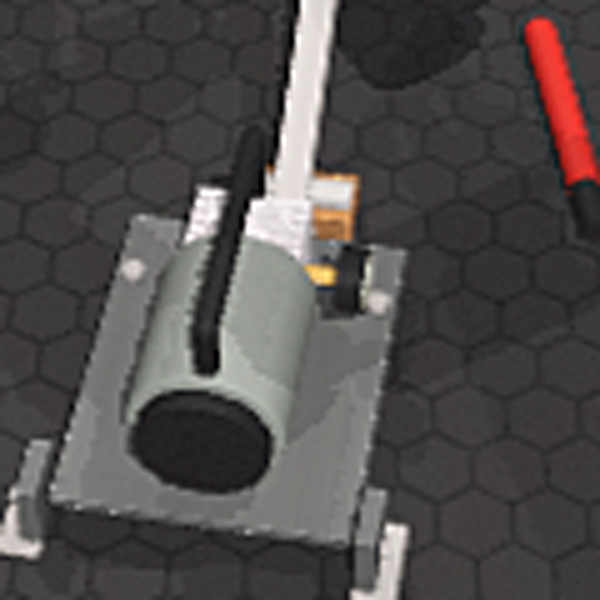

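The crop shows the bar at (305,130) running over the block at (335,200) and in under the front of the machine, with no contact force. Now I'll start prying and print a load estimate at each step.

```bash
cat > pry.py <<'E'
from tgt import *
def load():
    q,Rc,st=tool();t=np.arcsin(Rc.as_matrix()[2,0]);P=st["force"][2]-.2;T=-(st["wrist_torque"][0]-3.85*np.sin(t))/.99
    hd=(fc-q)@d;mom=P*hd+T+3.43*(hd-.1*np.cos(t))
    # clearance: bar pose implied by tool
    xb=-Rc.as_matrix()[:,0];zb=-Rc.as_matrix()[:,2];tip=q+BX*xb+BZ*zb
    print("t",round(st["time"],2),"tool pitch",t.round(4),"Fxyz",np.array(st["force"]).round(1),"P",round(P,1),"T",round(T,2),"lip N @41,@57:",round(mom/.041,1),round(mom/.057,1),"tip s,z",((tip-fc)@d).round(4),tip[2].round(4))
if __name__=="__main__":
    load()
    for a in map(float,sys.argv[2:]):
        p,Rt,T=target(.057,float(sys.argv[1]),a);print(a,*delta(p,Rt))
E
python3 pry.py 0 .42 .40 .36 .32
```

```text
t 8.17 tool pitch 0.4071 Fxyz [-0.3  0.2 -3.6] P -3.8 T 0.38 lip N @41,@57: -0.1 -0.1 tip s,z 0.0569 0.0155
0.42 [-0.09  0.03  0.15] [ 0.0028  0.0009 -0.0009]
0.4 [0.01 0.03 0.63] [ 0.0028 -0.0191 -0.001 ]
0.36 [0.2  0.02 1.6 ] [ 0.0028 -0.0591 -0.001 ]
0.32 [0.33 0.02 2.58] [ 0.0028 -0.0991 -0.0011]
```

Emit:
step_arm([
  [[0, -0.02, 0], [0.07, 0, 0.52], 255],
  [[0, -0.02, 0], [0.07, 0, 0.52], 255],
  [[0, -0.02, 0], [0.07, 0, 0.52], 255],
  [[0, -0.02, 0], [0.06, 0, 0.52], 255],
  [[0, 0, 0], [0, 0, 0], 255],
  [[0, 0, 0], [0, 0, 0], 255],
])

```text
time: 8.67
position: [0.511, -0.0592, 0.1452]
tcp_rot: [1.888, -2.171, 0.309]
force: [0.0, -0.0, -2.9]
gripper_width: 0.0212
finger_force: 99.2
```

```bash
python3 pry.py 0 .34 .30 .26 .22
```

```text
t 8.67 tool pitch 0.3267 Fxyz [ 0.  -0.  -2.9] P -3.1 T 0.26 lip N @41,@57: 0.1 0.1 tip s,z 0.057 0.0187
0.34 [-0.02  0.01 -0.02] [ 0.003   0.0013 -0.0026]
0.3 [0.17 0.01 0.95] [ 0.0029 -0.0387 -0.0026]
0.26 [0.3  0.01 1.93] [ 0.0029 -0.0787 -0.0027]
0.22 [0.39 0.   2.91] [ 0.0028 -0.1187 -0.0028]
```

Emit:
step_arm([
  [[0, -0.015, 0], [0.05, 0, 0.37], 255],
  [[0, -0.015, 0], [0.05, 0, 0.37], 255],
  [[0, -0.015, 0], [0.05, 0, 0.37], 255],
  [[0, 0, 0], [0, 0, 0], 255],
  [[0, 0, 0], [0, 0, 0], 255],
])

```text
time: 9.08
position: [0.5109, -0.0632, 0.1357]
tcp_rot: [1.915, -2.2, 0.27]
force: [-0.0, 2.7, 1.0]
gripper_width: 0.0215
finger_force: 99.8
```

```bash
python3 pry.py 0 .30 .26 .22
```

```text
t 9.08 tool pitch 0.2809 Fxyz [-0.   2.7  1. ] P 0.8 T -0.37 lip N @41,@57: 5.5 3.9 tip s,z 0.0585 0.0217
0.3 [ 0.1   0.06 -0.09] [ 0.0013  0.0071 -0.0019]
0.26 [0.28 0.05 0.88] [ 0.0013 -0.0329 -0.0019]
0.22 [0.41 0.05 1.86] [ 0.0013 -0.0729 -0.0019]
```

Emit:
step_arm([
  [[0, -0.02, 0], [0.06, 0, 0.4], 255],
  [[0, -0.02, 0], [0.06, 0, 0.4], 255],
  [[0, 0, 0], [0, 0, 0], 255],
  [[0, 0, 0], [0, 0, 0], 255],
])

```text
time: 9.42
position: [0.5102, -0.0666, 0.1277]
tcp_rot: [1.936, -2.225, 0.233]
force: [0.8, 3.7, 0.6]
gripper_width: 0.0215
finger_force: 99.8
```

```bash
python3 pry.py 0 .26 .22 .18
```

```text
t 9.42 tool pitch 0.2411 Fxyz [0.8 3.7 0.6] P 0.4 T -0.59 lip N @41,@57: -1.6 -1.1 tip s,z 0.0594 0.0249
0.26 [0.17 0.03 0.02] [ 0.0021  0.0069 -0.0022]
0.22 [0.34 0.03 0.99] [ 0.0021 -0.0331 -0.0022]
0.18 [0.46 0.03 1.97] [ 0.002  -0.0731 -0.0022]
```

```bash
cat >> h.py <<'E'
def tilt():
    "mean height change of front plate zone vs start, top camera (mm)"
    im,dn=optics.grab_frame("side");w0=cloud("side",np.load("side0.npy"));w=cloud("side",dn)
    X,Y,Z=np.moveaxis(w0,-1,0);v=(X-.5543)*.99-(Y-.1934)*.14;s=(X-.5543)*.14+(Y-.1934)*.99
    out=[]
    for a,b in((.005,.05),(.05,.1),(.1,.15),(.15,.19)):
        m=(s>a)&(s<b)&(abs(abs(v)-.064)<.012)&(abs(Z-.038)<.006);dz=(w-w0)[...,2][m];dz=dz[abs(dz)<.025]
        out.append((len(dz),(np.nanmedian(dz)*1000).round(2)))
    return out
E
sed -i 's|mom=P\*hd+T|Fd=np.array(st["force"])@d;mom=P*hd+T+Fd*(q[2]-.038)|' pry.py
python3 -c "
from h import *
print(tilt())"; python3 pry.py 0 .22
```

```text
[(135, np.float64(1.95)), (232, np.float64(1.03)), (255, np.float64(0.43)), (227, np.float64(0.09))]
t 9.47 tool pitch 0.2415 Fxyz [0.4 2.8 1.1] P 0.9 T -0.42 lip N @41,@57: 11.4 8.2 tip s,z 0.0594 0.0248
0.22 [0.34 0.03 0.99] [ 0.002  -0.0335 -0.002 ]
```

Emit:
step_arm([
  [[0, -0.02, 0], [0.1, 0, 0.48], 255],
  [[0, -0.02, 0], [0.1, 0, 0.48], 255],
  [[0, 0, 0], [0, 0, 0], 255],
  [[0, 0, 0], [0, 0, 0], 255],
])

```text
time: 9.8
position: [0.5095, -0.0703, 0.1184]
tcp_rot: [1.958, -2.25, 0.195]
force: [1.3, 6.3, 0.3]
gripper_width: 0.0215
finger_force: 99.7
```

```bash
python3 pry.py 0 .22 .18;  python3 -c "
from h import *
print(tilt())"
```

```text
t 9.8 tool pitch 0.2004 Fxyz [1.3 6.3 0.3] P 0.1 T -1.46 lip N @41,@57: -11.8 -8.5 tip s,z 0.0596 0.0271
0.22 [ 0.2   0.02 -0.01] [ 0.0023  0.0076 -0.0019]
0.18 [0.36 0.02 0.96] [ 0.0023 -0.0324 -0.002 ]
[(131, np.float64(3.22)), (233, np.float64(2.15)), (255, np.float64(1.36)), (226, np.float64(0.37))]
```

The plate is rising: about 3 mm at the front, with depth changes that match a rotation about the hinge. The hinge takes up the load when motion stops, so I'll read the force with the arm still moving.

Emit:
step_arm([
  [[0, -0.015, 0], [0.1, 0, 0.36], 255],
  [[0, -0.015, 0], [0.1, 0, 0.36], 255],
  [[0, -0.015, 0], [0.07, 0, 0.36], 255],
  [[0, -0.015, 0], [0.05, 0, 0.36], 255],
  [[0, -0.015, 0], [0.04, 0, 0.36], 255],
  [[0, -0.015, 0], [0.03, 0, 0.36], 255],
])

```text
time: 10.35
position: [0.5088, -0.0767, 0.0978]
tcp_rot: [2.008, -2.305, 0.108]
force: [1.2, 9.0, -0.4]
gripper_width: 0.0212
finger_force: 99.8
```

```bash
python3 pry.py 0 .12 .08;  python3 -c "
from h import *
print(tilt())"; python3 pry.py 0 .12 .08
```

```text
t 10.35 tool pitch 0.1089 Fxyz [ 1.2  9.  -0.4] P -0.6 T -2.28 lip N @41,@57: -34.7 -25.0 tip s,z 0.0602 0.0331
0.12 [0.3  0.03 0.25] [ 0.0015 -0.0009 -0.0014]
0.08 [0.43 0.03 1.22] [ 0.0014 -0.0409 -0.0014]
[(132, np.float64(6.08)), (231, np.float64(4.27)), (254, np.float64(2.52)), (227, np.float64(1.3))]
t 10.4 tool pitch 0.1078 Fxyz [ 1.6 10.4 -0.1] P -0.3 T -2.99 lip N @41,@57: -48.1 -34.6 tip s,z 0.0601 0.0328
0.12 [0.29 0.01 0.19] [ 0.0021  0.0002 -0.0018]
0.08 [0.42 0.01 1.16] [ 0.0021 -0.0398 -0.0019]
```

Emit:
step_arm([
  [[0, 0, 0], [-0.15, 0, 0], 255],
  [[0, 0, 0], [-0.15, 0, 0], 255],
  [[0, 0, 0], [0, 0, 0], 255],
])

```text
time: 10.65
position: [0.5084, -0.0764, 0.0981]
tcp_rot: [2.002, -2.302, 0.112]
force: [0.2, -4.1, 0.9]
gripper_width: 0.0213
finger_force: 99.6
```

```bash
python3 pry.py 0 .08;  python3 -c "
from h import *
print(tilt())"; python3 pry.py 0 .08;python3 sidefit.py
```

```text
t 10.65 tool pitch 0.1151 Fxyz [ 0.2 -4.1  0.9] P 0.7 T 2.2 lip N @41,@57: 63.1 45.4 tip s,z 0.0601 0.0315
0.08 [ 0.45 -0.01  1.25] [ 0.0031 -0.0471 -0.0026]
[(134, np.float64(7.05)), (231, np.float64(4.71)), (256, np.float64(2.69)), (227, np.float64(0.89))]
t 10.7 tool pitch 0.1149 Fxyz [ 1.3 -5.4  1.7] P 1.5 T 2.51 lip N @41,@57: 73.1 52.6 tip s,z 0.0601 0.0316
0.08 [ 0.45 -0.01  1.25] [ 0.003  -0.0469 -0.0027]
10.7 404 bx [0.0638 0.2561] lat [ 0.0538 -0.006 ] top [-0.0409 -0.0202]
blade-end mean world [0.5278 0.1906 0.0385] lateral from block axis -0.015152517819653873 s 0.034492616440966226
heading off d (rad toward e) [-0.06   -0.0053]
block top pts 160 [0.5267 0.162  0.0358]
ridge lat range -0.03347648160939357 0.05531345707882652 s 0.004733716510828994
```

```bash
sed -i 's|Fd\*(q\[2\]-.038)|Fd*(.31+q[2]-.038)|; s|"P",round|"Fd",Fd.round(1),"P",round|; s|"lip N|"mom",round(mom,2),"lip N|' pry.py; python3 pry.py 0
```

```text
t 10.75 tool pitch 0.1147 Fxyz [ 0.4 -4.2  1.5] Fd -4.1 P 1.3 T 2.52 mom 1.75 lip N @41,@57: 42.8 30.8 tip s,z 0.0602 0.0317
```

Emit:
step_arm([
  [[0, -0.015, 0], [0.1, 0, 0.38], 255],
  [[0, -0.015, 0], [0.04, 0, 0.38], 255],
  [[0, -0.015, 0], [0.03, 0, 0.38], 255],
  [[0, -0.015, 0], [0.02, 0, 0.38], 255],
])

```text
time: 11.08
position: [0.5082, -0.0796, 0.0832]
tcp_rot: [2.035, -2.339, 0.051]
force: [-1.0, -7.2, 3.4]
gripper_width: 0.0215
finger_force: 100.1
```

```bash
python3 pry.py 0 .08;  python3 -c "
from h import *
print(tilt())"; python3 pry.py 0 .08
```

```text
t 11.08 tool pitch 0.0527 Fxyz [-1.  -7.2  3.4] Fd -7.3 P 3.2 T 3.02 mom 1.65 lip N @41,@57: 40.2 28.9 tip s,z 0.0605 0.035
0.08 [ 0.28  0.01 -0.29] [ 0.0021  0.0153 -0.0027]
[(133, np.float64(8.64)), (230, np.float64(6.08)), (255, np.float64(3.83)), (225, np.float64(1.37))]
t 11.13 tool pitch 0.0514 Fxyz [ 0.  -6.   2.5] Fd -5.9 P 2.3 T 2.22 mom 1.13 lip N @41,@57: 27.6 19.8 tip s,z 0.0604 0.0347
0.08 [ 0.28 -0.01 -0.36] [ 0.0026  0.0166 -0.0031]
```

Emit:
step_arm([
  [[0, -0.012, 0], [0.1, 0, 0.36], 255],
  [[0, -0.012, 0], [0.06, 0, 0.36], 255],
  [[0, -0.012, 0], [0.02, 0, 0.36], 255],
])

```text
time: 11.38
position: [0.5082, -0.0812, 0.0726]
tcp_rot: [2.054, -2.361, 0.014]
force: [-2.0, -5.5, 6.6]
gripper_width: 0.0211
finger_force: 100.4
```

```bash
python3 pry.py 0 .02;  python3 -c "
from h import *
print(tilt())"; python3 pry.py 0 .02
```

```text
t 11.38 tool pitch 0.0153 Fxyz [-2.  -5.5  6.6] Fd -5.7 P 6.4 T 2.18 mom 2.19 lip N @41,@57: 53.5 38.5 tip s,z 0.0605 0.0355
0.02 [0.38 0.03 0.09] [ 0.0011 -0.0073 -0.0024]
[(133, np.float64(10.6)), (229, np.float64(7.21)), (255, np.float64(4.59)), (227, np.float64(1.66))]
t 11.43 tool pitch 0.0144 Fxyz [-1.2 -4.   4.8] Fd -4.1 P 4.6 T 1.54 mom 1.68 lip N @41,@57: 40.9 29.4 tip s,z 0.0605 0.0352
0.02 [0.37 0.01 0.03] [ 0.0016 -0.0064 -0.0028]
```

Emit:
step_arm([
  [[0, -0.01, 0], [0.08, 0, 0.28], 255],
  [[0, -0.01, 0], [0.04, 0, 0.28], 255],
  [[0, 0, 0], [0, 0, 0], 255],
])

```text
time: 11.68
position: [0.508, -0.0819, 0.0668]
tcp_rot: [-2.059, 2.367, 0.007]
force: [-0.4, -2.6, 5.7]
gripper_width: 0.0216
finger_force: 100.4
```

```bash
python3 pry.py 0 .02;  python3 -c "
from h import *
print(tilt())"; python3 pry.py 0 .02
```

```text
t 11.68 tool pitch -0.0061 Fxyz [-0.4 -2.6  5.7] Fd -2.6 P 5.5 T 0.85 mom 1.76 lip N @41,@57: 42.9 30.8 tip s,z 0.0605 0.0361
0.02 [ 0.3   0.03 -0.5 ] [ 0.001   0.0141 -0.0027]
[(132, np.float64(11.83)), (229, np.float64(7.98)), (255, np.float64(4.95)), (225, np.float64(1.83))]
t 11.73 tool pitch -0.0056 Fxyz [-1.6 -1.6  5.2] Fd -1.8 P 5.0 T 1.02 mom 2.08 lip N @41,@57: 50.8 36.6 tip s,z 0.0606 0.0361
0.02 [ 0.31  0.03 -0.48] [ 0.001   0.0136 -0.0026]
```

Emit:
step_arm([
  [[0, -0.007, 0], [0.02, 0, 0.2], 255],
  [[0, -0.007, 0], [0.02, 0, 0.2], 255],
  [[0, 0, 0], [0, 0, 0], 255],
])

```text
time: 11.98
position: [0.5082, -0.0822, 0.0633]
tcp_rot: [-2.053, 2.359, 0.021]
force: [-1.6, -1.9, 8.3]
gripper_width: 0.0213
finger_force: 100.6
```

```bash
python3 pry.py 0 .02;  python3 -c "
from h import *
print(tilt())"; python3 pry.py 0 .02
```

```text
t 11.98 tool pitch -0.0196 Fxyz [-1.6 -1.9  8.3] Fd -2.1 P 8.1 T 0.87 mom 2.56 lip N @41,@57: 62.5 44.9 tip s,z 0.0606 0.0367
0.02 [ 0.26  0.05 -0.85] [ 0.0004  0.0276 -0.0023]
[(130, np.float64(12.42)), (229, np.float64(8.09)), (252, np.float64(5.1)), (225, np.float64(2.18))]
t 12.03 tool pitch -0.0194 Fxyz [-2.  -2.   7.9] Fd -2.3 P 7.7 T 0.87 mom 2.41 lip N @41,@57: 58.9 42.4 tip s,z 0.0606 0.0367
0.02 [ 0.26  0.05 -0.84] [ 0.0004  0.0274 -0.0022]
```

Emit:
step_arm([
  [[0, -0.003, 0], [0, 0, 0.1], 255],
  [[0, 0, 0], [0, 0, 0.1], 255],
  [[0, 0, 0], [0, 0, 0], 255],
])

```text
time: 12.28
position: [0.5086, -0.0823, 0.0624]
tcp_rot: [-2.052, 2.357, 0.022]
force: [-4.1, -3.2, 12.2]
gripper_width: 0.0213
finger_force: 101.2
```

```bash
python3 pry.py 0 ;  python3 -c "
from h import *
print(tilt())"
```

```text
t 12.28 tool pitch -0.0218 Fxyz [-4.1 -3.2 12.2] Fd -3.7 P 12.0 T 0.9 mom 2.98 lip N @41,@57: 72.7 52.3 tip s,z 0.0606 0.0364
[(132, np.float64(12.08)), (229, np.float64(8.56)), (255, np.float64(5.46)), (226, np.float64(2.26))]
```

Emit:
step_arm([
  [[0, 0, 0], [0, 0.04, 0.1], 255],
  [[0, 0, 0], [0, 0, 0.1], 255],
  [[0, 0, 0], [0, 0, 0.05], 255],
  [[0, 0, 0], [0, 0, 0], 255],
])

```text
time: 12.67
position: [0.5088, -0.0823, 0.0613]
tcp_rot: [-2.052, 2.355, 0.019]
force: [-4.5, -3.0, 18.1]
gripper_width: 0.0214
finger_force: 101.9
```

```bash
python3 pry.py 0
```

```text
t 12.67 tool pitch -0.0215 Fxyz [-4.5 -3.  18.1] Fd -3.5 P 17.9 T 0.73 mom 4.3 lip N @41,@57: 105.0 75.5 tip s,z 0.0606 0.0352
```

At the stop the push at mid-handle is about 18 N, which is within the firm-lean range. Holding for over a second.

Emit:
step_arm([
  [[0, 0, 0], [0, 0, 0.02], 255],
  [[0, 0, 0], [0, 0, 0], 255],
  [[0, 0, 0], [0, 0, 0], 255],
  [[0, 0, 0], [0, 0, 0], 255],
  [[0, 0, 0], [0, 0, 0], 255],
  [[0, 0, 0], [0, 0, 0], 255],
  [[0, 0, 0], [0, 0, 0], 255],
  [[0, 0, 0], [0, 0, 0], 255],
])

```text
time: 13.33
position: [0.5088, -0.0823, 0.0612]
tcp_rot: [-2.052, 2.355, 0.019]
force: [-5.9, -2.3, 18.2]
gripper_width: 0.0211
finger_force: 101.9
```

Emit:
step_arm([
  [[0, 0, 0], [0, 0, 0], 255],
  [[0, 0, 0], [0, 0, 0], 255],
  [[0, 0, 0], [0, 0, 0], 255],
  [[0, 0, 0], [0, 0, 0], 255],
  [[0, 0, 0], [0, 0, 0], 255],
  [[0, 0, 0], [0, 0, 0], 255],
])

```text
time: 13.83
position: [0.5088, -0.0823, 0.0612]
tcp_rot: [-2.052, 2.355, 0.019]
force: [-4.6, -2.6, 17.5]
gripper_width: 0.0214
finger_force: 101.9
```

```bash
python3 pry.py 0;  python3 -c "
from h import *
print(tilt())"
```

```text
t 13.83 tool pitch -0.0215 Fxyz [-4.6 -2.6 17.5] Fd -3.2 P 17.3 T 0.69 mom 4.24 lip N @41,@57: 103.4 74.4 tip s,z 0.0606 0.0352
[(131, np.float64(12.41)), (229, np.float64(8.44)), (255, np.float64(5.01)), (227, np.float64(2.06))]
```

Emit:
step_arm([
  [[0, 0, 0], [0, 0, -0.1], 255],
  [[0, 0, 0], [0, 0, -0.15], 255],
  [[0, 0, 0], [0, 0, -0.15], 255],
  [[0, 0, 0], [0, 0, -0.15], 255],
  [[0, 0, 0], [0, 0, -0.1], 255],
  [[0, 0, 0], [0, 0, 0], 255],
])

```text
time: 14.38
position: [0.5076, -0.0822, 0.0645]
tcp_rot: [-2.052, 2.358, 0.024]
force: [1.1, -2.7, 3.9]
gripper_width: 0.0215
finger_force: 100.0
```

```bash
python3 pry.py 0 0.1;  python3 -c "
from h import *
print(tilt())"
```

```text
t 14.38 tool pitch -0.0218 Fxyz [ 1.1 -2.7  3.9] Fd -2.6 P 3.7 T 1.47 mom 1.95 lip N @41,@57: 47.6 34.3 tip s,z 0.0606 0.0385
0.1 [-0.16 -0.01 -2.64] [ 0.0013  0.1098 -0.0025]
[(132, np.float64(12.31)), (228, np.float64(8.57)), (252, np.float64(5.33)), (226, np.float64(2.36))]
```

Emit:
step_arm([
  [[0, 0.02, 0], [0, 0, -0.3], 255],
  [[0, 0.02, 0], [0, 0, -0.45], 255],
  [[0, 0.02, 0], [0, 0, -0.48], 255],
  [[0, 0.02, 0], [0, 0, -0.48], 255],
  [[0, 0.02, 0], [0, 0, -0.48], 255],
  [[0, 0.02, 0], [0, 0, -0.48], 255],
  [[0, 0, 0], [0, 0, 0], 255],
  [[0, 0, 0], [0, 0, 0], 255],
])

```text
time: 15.1
position: [0.5074, -0.0809, 0.0911]
tcp_rot: [2.013, -2.31, 0.097]
force: [0.2, 0.8, -1.4]
gripper_width: 0.0213
finger_force: 99.3
```

```bash
python3 pry.py 0.002 0.1 .12;  python3 -c "
from h import *
print(tilt())"
```

```text
t 15.1 tool pitch 0.0992 Fxyz [ 0.2  0.8 -1.4] Fd 0.9 P -1.6 T -0.15 mom 0.25 lip N @41,@57: 6.0 4.3 tip s,z 0.0565 0.0292
0.1 [ 0.04 -0.04 -0.18] [ 0.0024 -0.0112 -0.0012]
0.12 [-0.04 -0.04 -0.66] [ 0.0024  0.0088 -0.0012]
[(131, np.float64(12.57)), (226, np.float64(8.7)), (255, np.float64(5.65)), (225, np.float64(1.78))]
```

Emit:
step_arm([
  [[0, 0, 0], [0, 0, -0.25], 255],
  [[0, 0, 0], [0.7, 0, 0], 255],
  [[0, 0, 0], [1.5, 0, 0], 255],
  [[0, 0, 0], [2.5, 0, 0], 255],
  [[0, 0, 0], [3.5, 0, 0], 255],
  [[0, 0, 0], [3.5, 0, 0], 255],
  [[0, 0, 0], [3, 0, 0], 255],
  [[0, 0, 0], [2, 0, 0], 255],
])

```text
time: 15.82
position: [0.4833, -0.2486, 0.1101]
tcp_rot: [2.009, -2.312, 0.097]
force: [0.3, 0.2, -2.9]
gripper_width: 0.0211
finger_force: 99.1
```

```bash
python3 pry.py 0; python3 - <<'E'
from tgt import *
print(tilt())if 0 else None
from h import tilt;print(tilt())
# lay target: underside level, z TCP for bar on panel
Rt,xb,zb=pose(psi,-.013);T=fc-.105*d+.002*e;T[2]=.011
p=T-BX*xb-BZ*zb; print(p,*delta(p,Rt), (p-tool()[0])*100)
E
```

```text
t 15.82 tool pitch 0.0996 Fxyz [ 0.3  0.2 -2.9] Fd 0.2 P -3.1 T 0.31 mom 0.17 lip N @41,@57: 4.1 3.0 tip s,z -0.1129 0.0481
[(131, np.float64(12.93)), (228, np.float64(8.39)), (255, np.float64(5.28)), (227, np.float64(2.31))]
[ 0.4853 -0.246   0.0396] [-1.19 -0.18  7.  ] [ 0.0032 -0.1135 -0.0056] [ 0.2295  0.4509 -7.0845]
```

Emit:
step_arm([
  [[0, -0.06, 0], [0, 0, 0], 255],
  [[0, -0.053, 0], [0, 0, 0], 255],
  [[0, 0, 0], [0, 0, 2], 255],
  [[0, 0, 0], [0, 0, 2], 255],
  [[0, 0, 0], [0, 0, 1.5], 255],
  [[0, 0, 0], [0, 0, 0], 255],
  [[0, 0, 0], [0, 0, 0], 255],
])

```text
time: 16.45
position: [0.4837, -0.2453, 0.0543]
tcp_rot: [-2.057, 2.365, 0.02]
force: [-0.1, -0.7, -2.6]
gripper_width: 0.0215
finger_force: 99.1
```

```bash
python3 pry.py 0; python3 sidefit.py | head -1
```

```text
t 16.45 tool pitch -0.0136 Fxyz [-0.1 -0.7 -2.6] Fd -0.7 P -2.8 T 0.45 mom 0.14 lip N @41,@57: 3.5 2.5 tip s,z -0.1045 0.0259
16.45 364 bx [0.0604 0.3013] lat [0.003  0.0016] top [-0.0059 -0.0272]
```

Emit:
step_arm([
  [[0, 0.006, 0], [0, 0, 0.4], 255],
  [[0, 0, 0], [0, 0, 0.3], 255],
  [[0, 0, 0], [0, 0, 0.2], 255],
  [[0, 0, 0], [0, 0, 0], 255],
  [[0, 0, 0], [0, 0, 0], 255],
])

```text
time: 16.92
position: [0.4847, -0.2447, 0.0462]
tcp_rot: [-2.06, 2.366, 0.011]
force: [0.0, 0.1, -3.0]
gripper_width: 0.0212
finger_force: 99.2
```

Emit:
step_arm([
  [[0, 0, 0], [0, 0, 0.2], 255],
  [[0, 0, 0], [0, 0, 0.1], 255],
  [[0, 0, 0], [0, 0, 0], 255],
  [[0, 0, 0], [0, 0, 0], 255],
])

```text
time: 17.25
position: [0.4846, -0.2447, 0.043]
tcp_rot: [-2.06, 2.366, 0.011]
force: [0.7, 0.1, -3.5]
gripper_width: 0.0215
finger_force: 99.1
```

```bash
python3 pry.py 0; python3 sidefit.py | head -1
```

```text
t 17.25 tool pitch -0.008 Fxyz [ 0.7  0.1 -3.5] Fd 0.2 P -3.7 T 0.44 mom 0.05 lip N @41,@57: 1.2 0.8 tip s,z -0.1039 0.0129
17.25 367 bx [0.061  0.3002] lat [-0.0031  0.0025] top [-0.0155 -0.0241]
```

Emit:
step_arm([
  [[0, 0, 0], [0, 0, 0.1], 255],
  [[0, 0, 0], [0, 0, 0.1], 255],
  [[0, 0, 0], [0, 0, 0.1], 255],
  [[0, 0, 0], [0, 0, 0], 255],
])

```text
time: 17.63
position: [0.4846, -0.2446, 0.0398]
tcp_rot: [-2.059, 2.366, 0.011]
force: [0.2, 0.9, -2.7]
gripper_width: 0.0214
finger_force: 99.2
```

```bash
python3 pry.py 0
```

```text
t 17.63 tool pitch -0.0082 Fxyz [ 0.2  0.9 -2.7] Fd 0.9 P -2.9 T 0.26 mom 0.41 lip N @41,@57: 9.9 7.1 tip s,z -0.1038 0.0098
```

Emit:
step_arm([
  [[0, 0, 0], [0, 0, 0.1], 255],
  [[0, 0, 0], [0, 0, 0], 255],
  [[0, 0, 0], [0, 0, 0], 130],
  [[0, 0, 0], [0, 0, 0], 60],
  [[0, 0, 0], [0, 0, 0], 0],
  [[0, 0, 0], [0, 0, 0], 0],
  [[0, 0, 0], [0, 0, 0], 0],
  [[0, 0, 0], [0, 0, 0], 0],
])

```text
time: 18.3
position: [0.4847, -0.2447, 0.0393]
tcp_rot: [-2.059, 2.366, 0.01]
force: [0.1, -0.3, -0.7]
gripper_width: 0.0855
finger_force: 0.0
```

Emit:
step_arm([
  [[0, 0, 0], [0, 0, -1], 0],
  [[0, 0, 0], [0, 0, -2], 0],
  [[0, 0, 0], [0, 0, -3], 0],
  [[0, 0, 0], [0, 0, -3], 0],
  [[0, 0, 0], [0, 0, -3], 0],
  [[0, 0, 0], [0, 0, 0], 0],
  [[0, 0, 0], [0, 0, 0], 0],
])

```text
time: 18.88
position: [0.4858, -0.246, 0.1622]
tcp_rot: [-2.057, 2.364, 0.004]
force: [0.4, -0.3, -0.3]
gripper_width: 0.0852
finger_force: 0.0
```

```bash
python3 - <<'E'
from h import *
print(tool()[2]["time"],tool()[2]["force"],tool()[2]["gripper_width"],tilt())
im,d=optics.grab_frame("side");cv2.imwrite("pics/s9.png",im[100:340,130:450,::-1].repeat(2,0).repeat(2,1))
for n in("bar","bar_tip"):
    k=models.mark_of("side",n)[0];print(n,k,ray("side",k["pixel"],.01))
E
```

```text
18.8833 [ 0.3534299  -0.34580419 -0.29867995] 0.0851526363216435 [(132, np.float64(12.47)), (229, np.float64(8.38)), (254, np.float64(5.29)), (227, np.float64(1.72))]
bar {'pixel': [268.9, 171.9], 'conf': 0.6} [ 0.50724429 -0.11943798  0.01      ]
bar_tip {'pixel': [265.7, 204.4], 'conf': 0.61} [0.51745703 0.03937537 0.01      ]
```

View pics/s9.png

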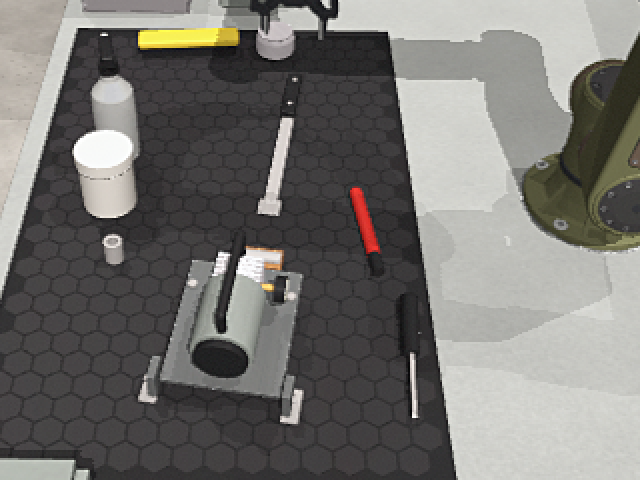

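The bar lies flat on the panel, with its handle at (290,95) and its tip at (268,208) in the picture. It is about 145 mm from the lip and well clear of the block at (265,258). The plate is still up about 12.4 mm at the front zone (about 0.07 rad), and every bystander is where it was.

```bash
python3 -c "
from plant import job
print(job.finish_job())"
```

```text
the job is handed in; nothing more can be done
None
```

I levered the compressor's base up to its stop with the scraper and leaned about 18 N at mid-handle for over a second. The base stayed up (about 0.07 rad by depth camera), the bar lies flat and clear of the machine and block, and the job is handed in, though no verdict came back.

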